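# Nip up the wing-knob hold-down on the pine strip

### The arm

A 6-joint arm with a two-finger parallel gripper is mounted at the origin on the work surface. World frame = base frame: x ahead of the robot, y to its left, z up, the work surface at z = 0. Lengths are in m, angles in rad, forces in N, time in s.
With the tool pointing down it reaches from about 0.425 to 0.95 m from the base axis. Payload 14.7 kg.
Tool frame: the origin (TCP) lies on the front face of the gripper's body, between the roots of the fingers; the fingertips stand 73 mm ahead of it and the grasp point (between the pads) lies 54 mm ahead of it (grasp_offset is the z of the grasp point in the tool frame, in m); z points along the fingers, y is the line along which they close (so a half turn about z gives the same grasp; the last joint's range is limited). The gripper opens to 85 mm and grips with 20 to 120 N. Pads are 22 mm wide; open, the fingers measure 114 mm over their backs; the gripper's body (76 mm by 85 mm) begins 54 mm behind the grasp point. The pads swing forward as they close: fully open they stand 13 mm farther back than shut.
Start: joints at [-0.047, 0.48, 1.596, -0, 1.065, -0.047], TCP at [0.65, 0, 0.304] pointing down, gripper open.
Joint ranges: [-2.75, 2.75], [-0.82, 2.05], [0.23, 2.67], [-1.56, 4.7], [0.09, 2.69], [-2.92, 2.92]. Speed limits (rad/s): [1.89, 1.89, 2.39, 3.01, 3.01, 3.01].

### API

Orientations are given as [roll, pitch, yaw] about the fixed x, y, z axes, in that order (R = Rz(yaw) Ry(pitch) Rx(roll)).
In Python, from bench import * gives the robot as it stands.
- The arm moves only by the tool jog_arm, never from a script. Its argument "increments" is a list that holds one entry, the list of rows, each a list of 7 numbers: the turn, a rotation vector about the tool's x, y, z in degrees, then the shift along the tool's x, y, z in mm, then the finger opening in mm, from 0 to 85.4. In form: [[[rx, ry, rz, dx, dy, dz, claw], ...]]. A call has 1 to 10 rows; each row is the pose to reach, as a shift and turn from the pose commanded when the call began, along the tool's axes at that moment; what a row does not reach only later rows make up. A row lasts 1/8 s, in which the tool goes at most 62.5 mm and 10.7 degrees, less where a joint would pass 70% of its speed; a pose out of reach is approached as far as the arm can. A call with a gripper value outside its range is refused whole. The fingers move at their own pace and stop on an object; "newtons" is the grip in N (left out, the last holds). Time passes only in rows, so rows that repeat a pose let the fingers close. It gives the time, the measured TCP pose, the force, the opening and the grip force at its end, in the units of the state.
- state(): the state, without advancing time (a new reading comes with each control period).
- get_image(name): name is "scene" or "side" or "wrist"; returns the picture (420x560x3 uint8, red, green, blue); there is no depth.
- calibration(name): a dict with "vfov" (degrees; the focal length in pixels is half the picture's height over the tangent of half this angle, whatever the lens; pixels are square), "cx", "cy" (the principal point, pixels), "k1" (the pictures are not rectified: a ray, as slopes to the right and down, at radius r is drawn at 1 + k1 r^2 times it, then the intrinsics apply), "rvec" (rotation vector, rad) and "tvec" (3), from world to camera coordinates, as OpenCV has them. Camera axes: x right, y down, z forward; pixel columns grow to the right and rows downward; lengths in m; the calibration is good to about 2 mm. A picture is of the moment at which its call begins: read the wrist's pose just before it. calibration takes no time and is no camera call; for the wrist camera it gives the pose at the moment of the call.
- close_job(): hands the job in; it is judged then, once.
The state is a dict: "time_s": time; "joints": joint angles; "qd": joint speeds; "joint_torque": joint torques, N m; "ee_pos": TCP position; "orientation": TCP orientation; "force": force on the tool from outside, world axes, zero at the start; "wrist_torque": the same for the moment, N m; "opening": finger opening in m; "grasp_force": force on a finger pad.
Only numpy, scipy, OpenCV 4.12 (cv2) and the standard library are available. Lean on these libraries where they do the work, as an engineer would, in place of code of your own. Each camera call takes 0.05 s, during which the arm holds its last target. There are 200 camera calls.

### The job

Tighten the hold-down that clamps the pine strip: turn its black wing knob clockwise (seen from above) until it goes snug and the resistance rises sharply, then give it a further 30 degrees. Let go of it so tightened, and do not turn the round knob of the empty hold-down beside it.

Things in the scene. Friction and masses are not known exactly. Their poses are not given: they have to be found in the camera images.
- wing_grip (a point): Black wing knob of the hold-down lying on a pine strip (240 x 40 x 22 mm): an upright bar 56 mm long, 16 thick, 30 high, underside 66 mm above the table, turning about a vertical axis. Point: on the axis, mid-bar, 81 mm above the table; x along the bar, y across it, z up. Below: neck 16 mm wide, steel collar 36 mm wide (top at 54 mm), strap. The empty hold-down stands 200 mm or more to one side.
- wing_knob (a joint): Angle of the wing knob relative to the collar under it, rad, growing as it is turned clockwise seen from above. It starts loose at 0.35 to 0.75 and turns easily (0.04 N m) up to 1.2, where it is snug; it can go no further on the collar.
- wing_collar (a joint): Angle of the steel collar under the wing knob, rad, 0 at the start, growing clockwise. It stands still while the knob is loose; once the knob is snug (wing_knob at 1.2) both turn together, stiffly (0.4 N m while turning, some 0.1 when held still), and stay where left. So it reads the extra turn since snug: 30 degrees is 0.52. It jams at 1.4.
- round_mark (a point): Point on the rim, 24 mm off the axis and 78 mm above the table, of the round black knob (50 mm across, top at 90 mm) of the empty hold-down; x points outward from the knob's axis, z up. Its white board base is 150 x 150 x 18 mm, like the other's. To be left alone: it turns easily.

How it is judged:
By the outcome, as a careful person would: the job done as asked, in the order asked, and still so for the second after the job is handed in, with the robot touching nothing.
It also fails if it takes over 35 s, if anything falls off the work surface, if the arm or the gripper's body presses on something with over 40 N, if the wrist force passes 120 N, or if a joint passes its speed limit or range.

## Working session

There is one attempt and no reset: what is moved stays moved. The work goes in short steps, Python scripts to look and compute and a tool call to move; the robot and the scene stay as the last step left them, time stands still between calls to the robot, and variables do not carry over. Pictures are saved under pics/ and viewed, at most 10 in all, crops included, and the job is handed in when it is done.

Besides the shell and the picture viewer there is one more tool, called after "Emit:" by a JSON object that holds its "method" and its "body", one argument or row to a line. jog_arm: Moves the arm, as the interface text tells. Its arguments: {"type":"object","properties":{"increments":{"type":"array","items":{"type":"array","items":{"type":"array","items":{"type":"number"}}}},"newtons":{"type":"number"}},"required":["increments"]}

```bash
mkdir -p pics; python3 - <<'E'
from bench import *
import cv2,numpy as np
a=get_image("scene");b=get_image("side")
cv2.imwrite("pics/a.png",a[:,:,::-1]);cv2.imwrite("pics/b.png",b[:,:,::-1])
for n in("scene","side","wrist"):print(n,calibration(n))
print(state())
E
```

```text
scene {'vfov': 56.18734353849856, 'cx': 282.5099367632872, 'cy': 201.62755043604824, 'k1': -0.05145827385008315, 'rvec': array([ 2.25693536,  0.91245098, -0.36127641]), 'tvec': array([-0.37688066, -0.20691345,  1.00394779])}
side {'vfov': 48.705226164204234, 'cx': 274.1746546461325, 'cy': 215.62429143004084, 'k1': -0.01785564107293981, 'rvec': array([ 2.21054255, -0.4439498 ,  0.22915637]), 'tvec': array([-0.49204308,  0.22483449,  0.5460493 ])}
wrist {'vfov': 67.24564585747864, 'cx': 281.87040495293456, 'cy': 205.88225836863978, 'k1': 0.010859409703266243, 'rvec': array([-2.88007192e+00,  3.85980668e-04, -7.16367639e-06]), 'tvec': array([-0.64898452, -0.03343557,  0.37891474])}
{'time_s': 0.1, 'joints': array([-4.66218352e-02,  4.80791022e-01,  1.59682910e+00,  2.76803445e-05,
        1.06511010e+00, -4.65914696e-02]), 'qd': array([-2.23561168e-04,  1.51165818e-04,  8.46567451e-05, -7.90736127e-05,
        6.24332807e-04,  2.92740087e-04]), 'joint_torque': array([ 1.67757746e-03, -9.52259731e+01, -4.31040895e+01, -7.08879679e-05,
        5.18796020e-03, -6.33731224e-05]), 'ee_pos': array([6.49696317e-01, 2.82108419e-05, 3.03315518e-01]), 'orientation': array([-3.14045744e+00, -7.71563931e-05,  1.57075250e+00]), 'force': array([ 1.02911644, -0.08292559, -0.11232724]), 'wrist_torque': array([-0.01607335,  0.02796167,  0.03462064]), 'grasp_force': 0.0, 'opening': 0.08539594033578213}
```

View pics/a.png

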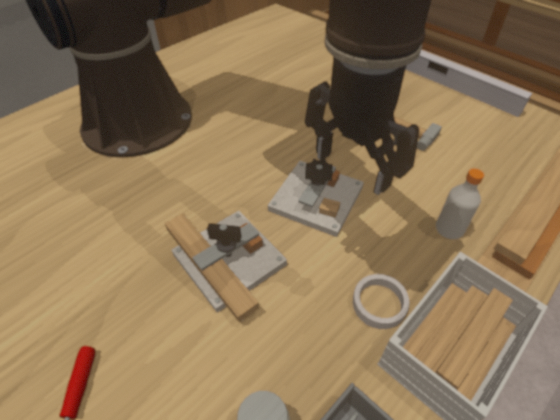

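View pics/b.png

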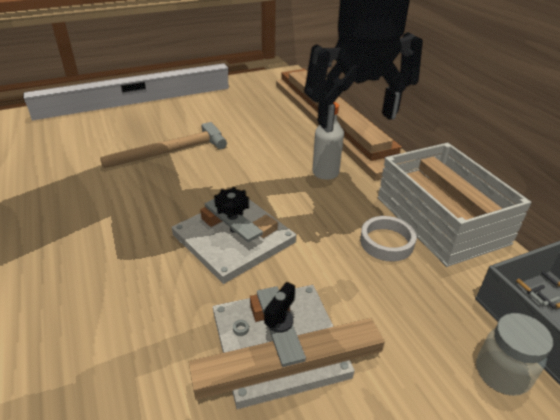

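The scene view shows the wing knob near (224,232) and the round knob near (319,172). In the side view they are at (281,303) and (232,203). I'll triangulate both and enlarge the wing.

```bash
cat > h.py <<'E'
from bench import *
import cv2,numpy as np
def KRt(n,c=None):
    c=c or calibration(n);f=210/np.tan(np.radians(c['vfov']/2))
    K=np.array([[f,0,c['cx']],[0,f,c['cy']],[0,0,1]]);return K,np.array([c['k1'],0,0,0.]),cv2.Rodrigues(c['rvec'])[0],np.array(c['tvec'])
def onz(n,uv,z,c=None):
    K,d,R,t=KRt(n,c);p=cv2.undistortPoints(np.array([[uv]],float),K,d)[0,0]
    r=R.T@np.array([*p,1]);o=-R.T@t;return o+r*(z-o[2])/r[2]
def tri(uv1,uv2,n1="scene",n2="side"):
    P=[];q=[]
    for n,uv in((n1,uv1),(n2,uv2)):
        K,d,R,t=KRt(n);P.append(np.c_[R,t]);q.append(cv2.undistortPoints(np.array([[uv]],float),K,d)[0,0])
    X=cv2.triangulatePoints(P[0],P[1],q[0],q[1])[:,0];return X[:3]/X[3]
E
python3 - <<'E'
from h import *
np.set_printoptions(precision=4,suppress=True)
print(tri((224,232),(281,303)),tri((319,172),(232,203)))
for n,u in(("scene",(224,232)),("side",(281,303))):print(onz(n,u,.081))
for n,u in(("scene",(319,172)),("side",(232,203))):print(onz(n,u,.078))
a=cv2.imread("pics/a.png")[190:270,180:280];b=cv2.imread("pics/b.png")[260:340,230:330]
cv2.imwrite("pics/c.png",cv2.convertScaleAbs(cv2.resize(np.vstack([a,b])[:, :],None,fx=3.7,fy=3.7,interpolation=cv2.INTER_CUBIC),alpha=2.5))
E
```

```text
[ 0.4962 -0.1097  0.0812] [0.5103 0.1181 0.0725]
[ 0.496  -0.1096  0.081 ]
[ 0.4963 -0.1095  0.081 ]
[0.5136 0.1137 0.078 ]
[0.5082 0.1108 0.078 ]
```

View pics/c.png

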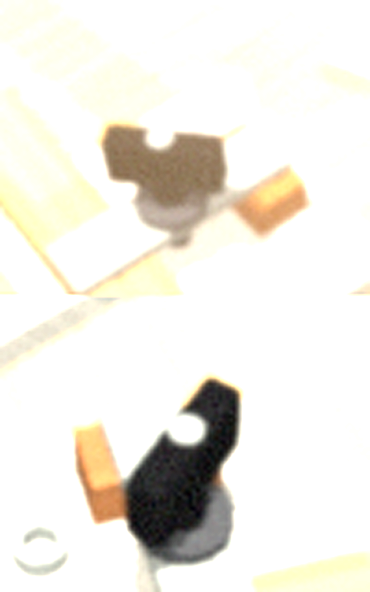

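The enlargement shows the wing bar clearly, with its hub boss at the top. Its position (0.496, -0.110, 0.081) agrees between the cameras at the given height. I'll move above it to measure the bar angle with the wrist camera.

Emit:
{"method": "jog_arm", "body": {
  "increments": [
    [[0,0,0,-30,-40,0,85],[0,0,0,-60,-80,0,85],[0,0,0,-90,-120,0,85],[0,0,0,-110,-154,0,85],[0,0,0,-110,-154,0,85],[0,0,0,-110,-154,0,85]]
  ]
}}

```text
time_s: 0.85
ee_pos: [0.4965, -0.11, 0.3041]
orientation: [3.141, 0.0, 1.57]
force: [0.3, 0.6, 0.5]
opening: 0.0852
grasp_force: 0.0
```

```bash
python3 - <<'E'
from h import *
import pickle
c=calibration("wrist");w=get_image("wrist")
pickle.dump(c,open("w.pkl","wb"))
cv2.imwrite("pics/w.png",w[:,:,::-1])
w=cv2.convertScaleAbs(w,alpha=1.6)
cv2.imwrite("pics/w1.png",w[:,:,::-1]);s=state();print(s['time_s'],s['ee_pos'],s['joints'],s['wrist_torque'])
K,d,R,t=KRt("wrist",c)
print(cv2.projectPoints(np.array([[.496,-.11,.081]]),R,t,K,d)[0])
E
```

```text
0.9 [ 0.49672472 -0.1097899   0.30394227] [-2.77211079e-01  2.83174298e-01  1.91561251e+00  1.75171515e-04
  9.42303893e-01 -2.77416205e-01] [ 0.03088494 -0.01503581  0.01931732]
[[[281.71519615 192.35947591]]]
```

View pics/w1.png

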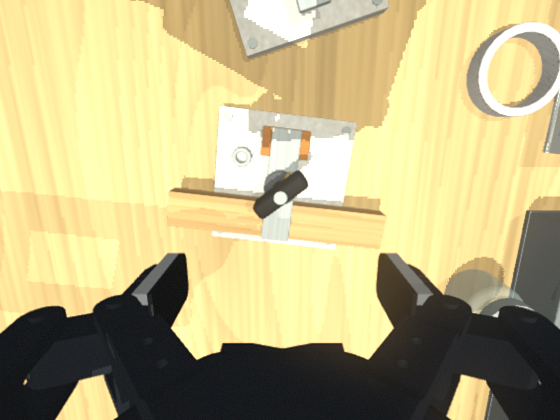

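The wrist view shows the wing bar running from about (253,208) to (307,182), with the hub at (280,198). That is about 27° up to the right, and the image's right is world +x. I'll segment it for exact numbers.

```bash
python3 - <<'E'
from h import *
import pickle
c=pickle.load(open("w.pkl","rb"));w=cv2.imread("pics/w.png")
m=(w.max(2)<30).astype(np.uint8);x0,y0=240,165
s=m[y0:225,x0:320]
n,l,st,_=cv2.connectedComponentsWithStats(s);i=1+st[1:,4].argmax();print(st)
pts=np.argwhere(l==i)[:,::-1]+[x0,y0]
W=np.array([onz("wrist",p,.096,c)[:2] for p in pts])
r=cv2.minAreaRect((W*1000).astype(np.float32));print(r)
u=np.linalg.eigh(np.cov(W.T))[1][:,1];print(np.degrees(np.arctan2(u[1],u[0])),W.mean(0))
print("hub",onz("wrist",(280,198),.097,c))
E
```

```text
Traceback (most recent call last):
ValueError: attempt to get argmax of an empty sequence
```

```bash
python3 - <<'E'
from h import *
import pickle
c=pickle.load(open("w.pkl","rb"));w=cv2.imread("pics/w.png")
x0,y0=240,165
g=w.max(2)[y0:225,x0:320];print(np.percentile(g,[1,5,10,15,20,30,50]))
for T in(45,60):
    n,l,st,_=cv2.connectedComponentsWithStats((g<T).astype(np.uint8))
    if n<2: continue
    i=1+st[1:,4].argmax();print(T,st[i])
    pts=np.argwhere(l==i)[:,::-1]+[x0,y0]
    W=np.array([onz("wrist",p,.096,c)[:2] for p in pts])
    print(cv2.minAreaRect((W*1000).astype(np.float32)))
    u=np.linalg.eigh(np.cov(W.T))[1][:,1];print(np.degrees(np.arctan2(u[1],u[0])),W.mean(0))
print("hub",onz("wrist",(280,198),.097,c))
cv2.imwrite("pics/w2.png",cv2.resize(w[y0:225,x0:320],None,fx=8,fy=8)*1)
E
```

```text
[ 43.  45.  49.  52.  56.  93. 155.]
45 [ 15  11  37  32 164]
((487.04547119140625, -105.09943389892578), (43.55318832397461, 5.294811725616455), 41.689292907714844)
-140.8735509683518 [ 0.48628373 -0.10566458]
60 [ 14   6  53  47 987]
((492.96966552734375, -107.8189468383789), (54.11360168457031, 20.93431282043457), 35.059326171875)
-142.77294791757572 [ 0.49392697 -0.10740441]
hub [ 0.49442276 -0.11167371  0.097     ]
```

View pics/w2.png

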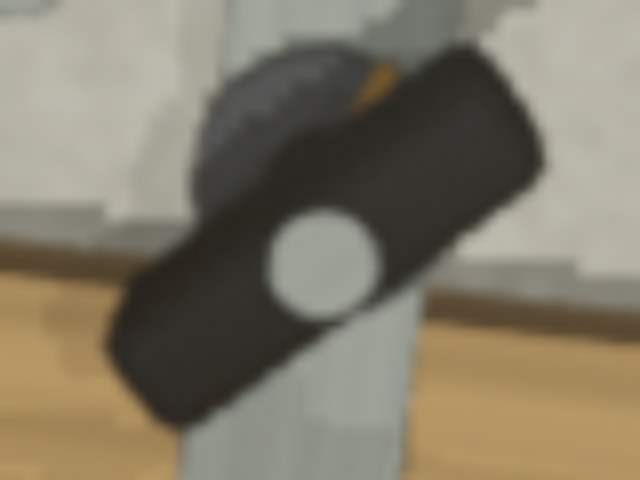

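The close-up shows the bar's top front edge from (190,420) to (540,165) in crop pixels, and the hub at (324,264). The dark mask also took in the collar and one side face, so I'll use the edge and the hub instead, checked against the scene/side triangulation.

```bash
python3 - <<'E'
from h import *
import pickle
c=pickle.load(open("w.pkl","rb"))
q=lambda x,y,z:onz("wrist",(240+x/8-.44,165+y/8-.44),z,c)
a,b=q(190,425,.096),q(535,178,.096);e,f=q(115,315,.096),q(430,85,.096)
print(a,b,np.degrees(np.arctan2(*(b-a)[1::-1])),np.linalg.norm(b-a))
for z in(.096,.099,.102):print(q(324,264,z))
K,d,R,t=KRt("wrist",c);print(-R.T@t)
P=np.array([[.4945,-.111,.099],[.4962,-.1097,.099]])
for n in("scene","side"):
  K,d,R,t=KRt(n);print(n,cv2.projectPoints(P,R,t,K,d)[0][:,0])
E
```

```text
[ 0.47893727 -0.13062171  0.096     ] [ 0.51826934 -0.1015718   0.096     ] 36.44886533951144 0.04889691727954444
[ 0.49447377 -0.11150343  0.096     ]
[ 0.49448666 -0.11078438  0.099     ]
[ 0.49449955 -0.11006533  0.102     ]
[ 0.49567434 -0.04453581  0.37540167]
scene [[221.46704015 225.22805263]
 [222.74419904 225.34407399]]
side [[280.45624844 294.39132352]
 [281.31343133 293.23398623]]
```

Emit:
{"method": "jog_arm", "body": {
  "increments": [
    [[0,0,10,0,-1,20,60],[0,0,20,0,-1,40,60],[0,0,30,-0.5,-1.5,60,60],[0,0,40,-0.5,-1.5,80,60],[0,0,50,-0.5,-1.5,100,60],[0,0,53.5,-0.5,-1.5,125,60],[0,0,53.5,-0.5,-1.5,150,60],[0,0,53.5,-0.5,-1.5,167,60],[0,0,53.5,-0.5,-1.5,167,60],[0,0,53.5,-0.5,-1.5,167,60]]
  ]
}}

```text
time_s: 2.15
ee_pos: [0.4951, -0.1102, 0.1372]
orientation: [3.141, -0.0, 0.638]
force: [0.2, -0.2, -0.3]
opening: 0.06
grasp_force: 0.0
```

```bash
python3 - <<'E'
from h import *
w=get_image("wrist")
cv2.imwrite("pics/x1.png",cv2.convertScaleAbs(w,alpha=1.8)[:,:,::-1]);s=state()
for k in s:print(k,s[k])
K,d,R,t=KRt("wrist");print(cv2.projectPoints(np.array([[.495,-.1105,.099]]),R,t,K,d)[0])
E
```

```text
time_s 2.2
joints [-2.79051266e-01  5.29373242e-01  2.06231855e+00  2.93459870e-05
  5.48942434e-01  6.54224493e-01]
qd [-0.00359398 -0.00967394  0.00215747 -0.00049214 -0.00367611 -0.00184671]
joint_torque [ 1.26362303e-01 -7.91719723e+01 -2.33544821e+01  4.59278133e-03
  1.40377565e-02  5.70767574e-03]
ee_pos [ 0.4951843  -0.11035986  0.13745385]
orientation [ 3.14084145e+00 -5.95415312e-04  6.37495764e-01]
force [ 0.69919846 -0.16850214  0.89646002]
wrist_torque [ 0.03838438 -0.01443958 -0.05222885]
grasp_force 0.0
opening 0.059998692404662164
[[[283.41961329 294.59844667]]]
```

View pics/x1.png

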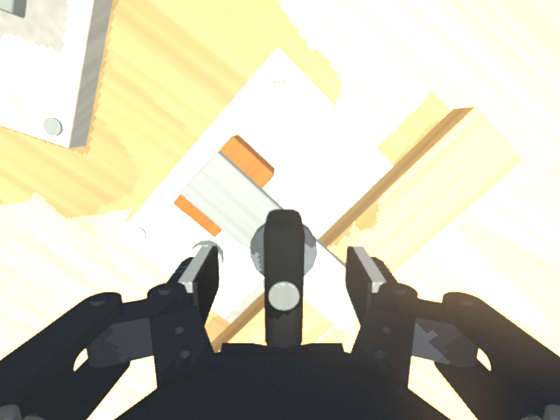

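The bar stands upright in the image, centred between the pads, with its hub at (284,296) against a predicted (283,295). I'll close on it.

Emit:
{"method": "jog_arm", "body": {
  "increments": [
    [[0,0,0,0,0,0,30],[0,0,0,0,0,0,14],[0,0,0,0,0,0,5],[0,0,0,0,0,0,5],[0,0,0,0,0,0,5],[0,0,0,0,0,0,5],[0,0,0,0,0,0,5]]
  ],
  "newtons": 70
}}

```text
time_s: 3.08
ee_pos: [0.495, -0.1109, 0.1375]
orientation: [3.14, -0.001, 0.637]
force: [-0.4, -4.2, 7.6]
opening: 0.0151
grasp_force: 68.0
```

```bash
cat > s.py <<'E'
from bench import *
import numpy as np
np.set_printoptions(precision=3,suppress=True)
s=state();print(s['time_s'],s['ee_pos'],'yaw',np.degrees(s['orientation'][2]),'F',s['force'],'M',s['wrist_torque'],'tau6',s['joint_torque'][5],s['opening'],s['grasp_force'],s['joints'][5])
E
python3 s.py
```

```text
3.075 [ 0.495 -0.111  0.137] yaw 36.496620833834406 F [-0.352 -4.217  7.557] M [-0.463  0.168  0.028] tau6 0.005961925053270534 0.015093396688370037 68.03447842597961 0.6541432902414431
```

Emit:
{"method": "jog_arm", "body": {
  "increments": [
    [[0,0,6,0,0,0,5],[0,0,12,0,0,0,5],[0,0,18,0,0,0,5],[0,0,23,0,0,0,5],[0,0,23,0,0,0,5]]
  ]
}}

```text
time_s: 3.7
ee_pos: [0.4951, -0.1109, 0.1375]
orientation: [3.141, -0.001, 0.234]
force: [-1.1, -4.9, 7.7]
opening: 0.0152
grasp_force: 68.0
```

```bash
python3 s.py
```

```text
3.7 [ 0.495 -0.111  0.138] yaw 13.411016517815805 F [-1.058 -4.913  7.713] M [-0.579  0.125 -0.088] tau6 1.277555264532566 0.015223900986519162 68.0250334739685 1.0570332304819083
```

Emit:
{"method": "jog_arm", "body": {
  "increments": [
    [[0,0,2,0,0,0,5],[0,0,4,0,0,0,5]]
  ]
}}

```text
time_s: 3.95
ee_pos: [0.495, -0.1109, 0.1375]
orientation: [3.141, -0.001, 0.165]
force: [-0.1, -4.3, 7.4]
opening: 0.0149
grasp_force: 68.0
```

```bash
python3 s.py
```

```text
3.95 [ 0.495 -0.111  0.137] yaw 9.436524454849046 F [-0.085 -4.322  7.425] M [-0.607  0.075  0.08 ] tau6 -0.9001368284225464 0.014938908849443478 68.0178701877594 1.126455834387175
```

Emit:
{"method": "jog_arm", "body": {
  "increments": [
    [[0,0,2,0,0,0,5],[0,0,4,0,0,0,5]]
  ]
}}

```text
time_s: 4.2
ee_pos: [0.4951, -0.1109, 0.1375]
orientation: [3.141, -0.001, 0.095]
force: [-0.5, -3.9, 7.3]
opening: 0.0149
grasp_force: 68.0
```

```bash
python3 s.py
```

```text
4.2 [ 0.495 -0.111  0.137] yaw 5.436455996063019 F [-0.548 -3.915  7.315] M [-0.644  0.102  0.045] tau6 -0.8797399699687958 0.014856275707428552 68.01841371339009 1.1963051714923922
```

```bash
sed -i "s/^s=state();/s=state();print('qd6',s['qd'][5]);/" s.py; python3 s.py
```

```text
qd6 0.2755945334525076
4.2 [ 0.495 -0.111  0.137] yaw 5.436455996063019 F [-0.548 -3.915  7.315] M [-0.644  0.102  0.045] tau6 -0.8797399699687958 0.014856275707428552 68.01841371339009 1.1963051714923922
```

Emit:
{"method": "jog_arm", "body": {
  "increments": [
    [[0,0,2,0,0,0,5]]
  ]
}}

```text
time_s: 4.32
ee_pos: [0.4951, -0.1109, 0.1375]
orientation: [3.141, -0.001, 0.06]
force: [0.0, -3.7, 8.2]
opening: 0.0151
grasp_force: 68.0
```

```bash
python3 s.py
```

```text
qd6 0.27714710407597987
4.325 [ 0.495 -0.111  0.137] yaw 3.4339841902407744 F [ 0.022 -3.68   8.214] M [-0.692  0.088 -0.015] tau6 -0.8796736970543861 0.015075086147702678 68.01805366709459 1.2312343632317817
```

Emit:
{"method": "jog_arm", "body": {
  "increments": [
    [[0,0,2,0,0,0,5]]
  ]
}}

```text
time_s: 4.45
ee_pos: [0.4951, -0.111, 0.1375]
orientation: [3.141, -0.002, 0.025]
force: [-0.4, -4.3, 6.4]
opening: 0.0145
grasp_force: 68.0
```

```bash
python3 s.py
```

```text
qd6 0.27772608294789886
4.45 [ 0.495 -0.111  0.138] yaw 1.436799449284634 F [-0.36  -4.324  6.417] M [-0.63   0.063  0.115] tau6 -0.8797007985413074 0.014507894640893302 68.0189982231849 1.266083595788113
```

Readings are taken while the joint is still turning, and tau6 is a clean signal: -0.880 while loose. I'll keep stepping 2° at a time.

Emit:
{"method": "jog_arm", "body": {
  "increments": [
    [[0,0,2,0,0,0,5]]
  ]
}}

```text
time_s: 4.58
ee_pos: [0.4951, -0.111, 0.1375]
orientation: [3.141, -0.002, -0.01]
force: [0.1, -3.9, 6.5]
opening: 0.015
grasp_force: 68.0
```

```bash
python3 s.py
```

```text
qd6 0.27555963534521155
4.575 [ 0.495 -0.111  0.138] yaw -0.5630209865080893 F [ 0.098 -3.938  6.46 ] M [-0.683  0.061 -0.006] tau6 -0.8796814642846584 0.014978029192164989 68.0193384175493 1.3010039392518566
```

Emit:
{"method": "jog_arm", "body": {
  "increments": [
    [[0,0,2,0,0,0,5]]
  ]
}}

```text
time_s: 4.7
ee_pos: [0.4951, -0.111, 0.1375]
orientation: [3.141, -0.002, -0.045]
force: [-0.7, -4.5, 5.9]
opening: 0.0149
grasp_force: 68.0
```

```bash
python3 s.py
```

```text
qd6 0.2758767789130296
4.7 [ 0.495 -0.111  0.138] yaw -2.5614417520501993 F [-0.723 -4.484  5.942] M [-0.693  0.104  0.037] tau6 -0.8795943483710289 0.014896224381401616 68.01973587316525 1.3359027041255398
```

Emit:
{"method": "jog_arm", "body": {
  "increments": [
    [[0,0,2,0,0,0,5]]
  ]
}}

```text
time_s: 4.82
ee_pos: [0.4951, -0.111, 0.1375]
orientation: [3.141, -0.002, -0.08]
force: [0.1, -4.3, 6.9]
opening: 0.0154
grasp_force: 68.0
```

```bash
python3 s.py
```

```text
qd6 0.27887883811851155
4.825 [ 0.495 -0.111  0.138] yaw -4.56409445278229 F [ 0.15  -4.291  6.885] M [-0.715  0.107  0.072] tau6 -0.8795183524489403 0.01543239784010691 68.02057368022588 1.3708238682581806
```

Emit:
{"method": "jog_arm", "body": {
  "increments": [
    [[0,0,2,0,0,0,5]]
  ]
}}

```text
time_s: 4.95
ee_pos: [0.4951, -0.111, 0.1375]
orientation: [3.141, -0.002, -0.115]
force: [-0.9, -5.6, 7.4]
opening: 0.0151
grasp_force: 68.0
```

```bash
python3 s.py
```

```text
qd6 0.27837299738584154
4.95 [ 0.495 -0.111  0.138] yaw -6.561268364636142 F [-0.902 -5.58   7.402] M [-0.802  0.057  0.088] tau6 -0.8794097229838371 0.015100503370135543 68.02164729885135 1.4057414811769466
```

Emit:
{"method": "jog_arm", "body": {
  "increments": [
    [[0,0,2,0,0,0,5]]
  ]
}}

```text
time_s: 5.08
ee_pos: [0.4951, -0.111, 0.1375]
orientation: [3.141, -0.002, -0.149]
force: [0.1, -4.7, 6.9]
opening: 0.015
grasp_force: 68.1
```

```bash
python3 s.py
```

```text
qd6 0.2774923621521829
5.075 [ 0.495 -0.111  0.138] yaw -8.542800619805638 F [ 0.136 -4.659  6.932] M [-0.721  0.053  0.375] tau6 -0.4877496510744095 0.015010362751020453 68.09230290733467 1.4404481011894106
```

Emit:
{"method": "jog_arm", "body": {
  "increments": [
    [[0,0,2,0,0,0,5]]
  ]
}}

```text
time_s: 5.2
ee_pos: [0.4951, -0.111, 0.1375]
orientation: [3.141, -0.002, -0.184]
force: [1.0, -5.7, 5.7]
opening: 0.015
grasp_force: 68.1
```

```bash
python3 s.py
```

```text
qd6 0.2767137530414067
5.2 [ 0.495 -0.111  0.137] yaw -10.537286073608632 F [ 0.962 -5.673  5.686] M [-0.788 -0.001  0.428] tau6 -0.5153372883796692 0.015048676168228704 68.07769358169935 1.4753161551694047
```

Emit:
{"method": "jog_arm", "body": {
  "increments": [
    [[0,0,2,0,0,0,5]]
  ]
}}

```text
time_s: 5.32
ee_pos: [0.4951, -0.111, 0.1375]
orientation: [3.141, -0.002, -0.219]
force: [-1.1, -5.2, 5.9]
opening: 0.0149
grasp_force: 68.1
```

```bash
python3 s.py
```

```text
qd6 0.27755453530015395
5.325 [ 0.495 -0.111  0.137] yaw -12.535962054014453 F [-1.059 -5.23   5.95 ] M [-0.848  0.083  0.406] tau6 -0.5165603756904602 0.01486074230748974 68.07497200280068 1.5102370488081525
```

The knob went snug between yaw -6.6° and -8.5°, where Mz rose to 0.4 N m. Taking -7.5° as snug, the target is -37.5°, so 25° more.

Emit:
{"method": "jog_arm", "body": {
  "increments": [
    [[0,0,3,0,0,0,5],[0,0,6,0,0,0,5],[0,0,9,0,0,0,5],[0,0,12,0,0,0,5],[0,0,15,0,0,0,5],[0,0,18,0,0,0,5],[0,0,21,0,0,0,5],[0,0,24,0,0,0,5],[0,0,25,0,0,0,5],[0,0,25,0,0,0,5]]
  ]
}}

```text
time_s: 6.58
ee_pos: [0.4951, -0.1111, 0.1375]
orientation: [-3.141, -0.002, -0.654]
force: [-0.8, -6.6, 7.0]
opening: 0.015
grasp_force: 68.2
```

```bash
python3 s.py; python3 - <<'E'
from h import *
cv2.imwrite("pics/y1.png",cv2.convertScaleAbs(get_image("wrist"),alpha=1.8)[:,:,::-1])
E
```

```text
qd6 -0.008222553736912525
6.575 [ 0.495 -0.111  0.137] yaw -37.49601932467493 F [-0.828 -6.624  7.009] M [-0.988  0.084  0.314] tau6 0.5642488226294518 0.01495720383826397 68.16077841820515 1.9458213491724938
```

View pics/y1.png

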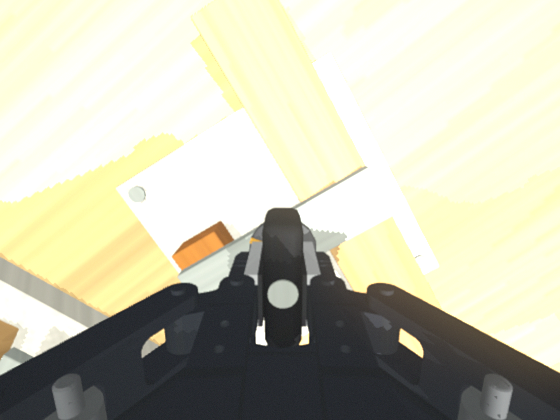

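The bar is still flush between the pads, with its hub at (283,295). I'll open gently in place and then lift clear.

Emit:
{"method": "jog_arm", "body": {
  "increments": [
    [[0,0,0,0,0,0,17],[0,0,0,0,0,0,30],[0,0,0,0,0,0,50],[0,0,0,0,0,0,60],[0,0,0,0,0,0,60],[0,0,0,0,0,-30,60],[0,0,0,0,0,-70,60],[0,0,0,0,0,-110,60],[0,0,0,0,0,-150,60],[0,0,0,0,0,-150,60]]
  ]
}}

```text
time_s: 7.88
ee_pos: [0.4957, -0.1108, 0.2897]
orientation: [-3.14, -0.005, -0.654]
force: [0.3, -0.9, -1.2]
opening: 0.0598
grasp_force: 0.0
```

```bash
python3 s.py; python3 - <<'E'
from h import *
cv2.imwrite("pics/z1.png",cv2.convertScaleAbs(get_image("wrist"),alpha=1.6)[:,:,::-1])
E
```

```text
qd6 -0.0003428996471027636
7.875 [ 0.496 -0.111  0.29 ] yaw -37.49896897137963 F [ 0.298 -0.897 -1.219] M [ 0.001 -0.006  0.026] tau6 -4.693765163210628e-05 0.05977611985446848 0.0 1.9456595501953504
```

View pics/z1.png

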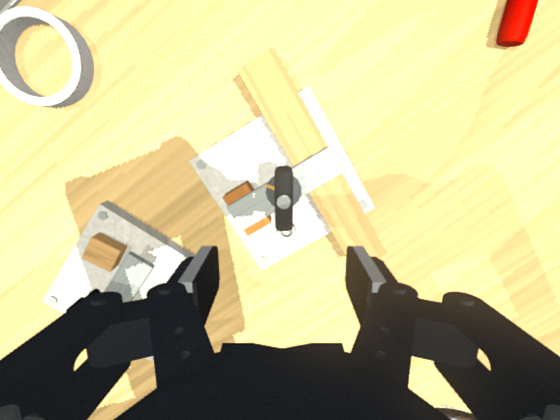

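The wing, from (283,167) to (284,229), still lines up with the released gripper, so it did not spring back. The arm is clear of everything.

```bash
python3 -c "
from bench import *
print(close_job())"
```

```text
the job is handed in; nothing more can be done
None
```

I turned the wing knob clockwise to snug, then a further 30° (within about 1°), released it with no springback, never touched the round knob, and handed the job in at about 8 s; no verdict was shown.

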